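Free the sprung socket lid by quarter-turning its two slotted cams

TASK

Take the flat-blade screwdriver from its tool block and use it to give each of the two slotted cam fasteners on the sloping steel lid a full quarter turn counter-clockwise, so that the lid springs ajar. Then stand the screwdriver back in its tool block, and leave the other things on the bench where they are.

Things in the scene. Friction and masses are not known exactly. Their poses are not given: they have to be found in the camera images.
- driver_grip (a point): Loose screwdriver, 140 g, upright in the tool block. Point on its axis, mid-handle. Orange handle 26 x 26 mm square, flats facing own x and y, reaching 36 mm above and below the point (plus a 3 mm button on top). Then a black flange 36 mm across, 8 mm thick, its underside 45 mm below the point, resting on the block; then a 10 mm shank. z from blade to butt; x along blade width.
- driver_tip (a point): Middle of the end of the blade, 120 mm below driver_grip on the same axis. The blade is 14 mm wide (own x), 3 mm thick (own y) and 18 mm long below the shank. Same axes as driver_grip.
- stand_mouth (a point): Tool block for the screwdriver, grey, 70 x 70 x 90 mm, fixed to the bench; it stands left or right of the console. This point is the centre of the mouth of its hole, on the top face, 90 mm above the bench. The hole is 23 mm square, goes right through, and has a bevelled mouth. Own z up, x and y along the sides.
- cam_left_slot (a point): Left cam fastener (seen from the robot): brass slotted head 26 mm across, 10 mm proud of the lid. Point: middle of the slot mouth, level with the head's top. z points out of the lid along the turning axis, 30 degrees from vertical, leaning to the robot; x along the slot, turns with the cam. Slot 6 mm wide, 8 mm deep, open at both ends, mouth bevelled to 10 mm over the top 3 mm.
- cam_right_slot (a point): Right cam fastener, the same, 110 mm from the left one.
- cam_left (a joint): Turn of the left cam, rad. Near 0 (up to 0.15 at the start) is locked: slot up and down the slope. Positive is counter-clockwise seen from outside (about own z); stops at 1.57, slot level across the lid. Its tongue lets go near 1.07. Stiff (0.06 to 0.1 N m), stays where left. The blade has about 0.2 rad of play in the slot.
- cam_right (a joint): Turn of the right cam, the same.
- lid (a joint): Opening of the hinged steel lid (190 mm wide, 150 mm along the slope) that carries both cams, rad; 0 shut, 0.24 fully ajar. Hinged along its upper, far edge, 123 mm up the slope from the cams. A spring pushes it up (about 3 N at the cams) as soon as both cams are free.
- lid_edge (a point): Middle of the lid's lower edge (towards the robot), top face, 29 mm down the slope from the line through the cams. x up the slope, z out of the lid. The lid lies on a blue console 240 mm wide, 212 mm deep, 60 mm high in front, 175 mm at the back, fixed to the bench.
- tacho: Bystander: black round tachograph unit, 132 mm across, 55 mm high; origin at the centre of its underside.
- cup: Bystander: tin cup with two copper spade connectors in it, 72 mm across, 70 mm high; origin at the centre of its underside.
- coupling: Bystander: dark steel drive coupling, 52 mm across, 45 mm high; origin at the centre of its underside.
- roller_cover: Bystander: zinc die-cast roller cover, 110 x 50 x 26 mm; origin at the centre of its underside.
- seal_jar: Bystander: small jar with a red cap, 60 mm across, 70 mm high; origin at the centre of its underside.
There are look-alikes about, which are no part of the job. There is more than one size of the part that bears driver_grip; the job needs the smaller. Leave any turquoise look-alike of the part that bears stand_mouth alone.

How it is judged (in metres and radians):
On the way, in this order (a step that is already met when the one before it is completed fails the run):
1. one cam is turned to at least 1.1 rad with the screwdriver's blade at it (((value of joint cam_left above 1.1 rad and distance between driver_tip and cam_left_slot below 0.02 m) or (value of joint cam_right above 1.1 rad and distance between driver_tip and cam_right_slot below 0.02 m))), for 0.1 s.
2. the other cam is turned to at least 1.1 rad too, with the blade at it (value of joint each of cam_left, cam_right above 1.1 rad and (distance between driver_tip and cam_left_slot below 0.02 m or distance between driver_tip and cam_right_slot below 0.02 m)), for 0.1 s.
At the end, for the whole second after the job is handed in: Both cams at 1.1 rad or more, lid ajar over 0.12 rad, screwdriver released and standing in its block's hole: tip over 60 mm below the mouth, handle within 25 mm of the hole's axis, under 0.25 rad from upright. The five bystanders are within 30 mm of their starts (value of joint each of cam_left, cam_right above 1.1 rad and value of joint lid above 0.12 rad and horizontal distance between driver_grip and stand_mouth below 0.025 m and z of driver_tip in the frame of stand_mouth below -0.06 m and angle between driver_grip's own z axis and vertical below 0.25 rad and distance of each of tacho, cup, coupling, roller_cover, seal_jar from where it was at the start of the episode below 0.03 m); the robot touches nothing.
It fails at once if a bystander is tipped over or pushed more than 60 mm (distance of any of tacho, cup, coupling, roller_cover, seal_jar from where it was at the start of the episode above 0.06 m or angle between any of cup, coupling, seal_jar's own z axis and vertical above 0.7 rad).
It also fails if it takes over 64 s, if anything falls off the work surface, if the arm or the gripper's body presses on something with over 40 N, if the wrist force passes 120 N, or if a joint passes its speed limit or range.

ROBOT

A 6-joint arm with a two-finger parallel gripper is mounted at the origin on the work surface. World frame = base frame: x ahead of the robot, y to its left, z up, the work surface at z = 0. Lengths are in m, angles in degrees, forces in N, time in s.
With the tool pointing down it reaches from about 0.325 to 0.85 m from the base axis. Payload 15.5 kg.
Tool frame: the origin (TCP) lies midway between the tips of the shut fingers; the grasp point (between the pads) lies 19 mm behind it; y points along the fingers, x is the direction in which the jaws open and shut, and the axes are right-handed (so a half turn about y gives the same grasp; the last joint's range is limited). The gripper opens to 91 mm and grips with 3 to 60 N. Pads are 32 mm wide; open, the fingers measure 118 mm over their backs; the gripper's body (76 mm by 178 mm) begins 60 mm behind the grasp point.
Start: joints at [-72.565, 28.281, 77.091, -0, 74.628, -5.472], TCP at [0.243, -0.576, 0.214] pointing down, gripper open.
Joint ranges: [-166.48, 166.48], [-47.26, 123.95], [12.59, 153.08], [-70.14, 250.14], [6.76, 159.57], [-176.63, 176.63]. Speed limits (degrees/s): [108.29, 108.29, 147.25, 172.46, 172.46, 172.46].

INTERFACE

Orientations are given as a 3x3 rotation matrix whose columns are the frame's x, y, z axes.
In Python, from bench import ctrl gives the robot as it stands. The module is installed in compiled form; this text tells all that it offers. Calls block until the motion is done:
- ctrl.goto(position, orientation): joint-space move of the TCP to a pose.
- ctrl.move_l(position, vel=0.15, ori=None, contact_N=None): straight line of the TCP; ori=None keeps the orientation; vel is the mean speed in m/s. With contact_N (N) it stops when the force on the tool has changed by that much, and returns True; else False.
- ctrl.movej(angles): joint-space move.
- ctrl.command_gripper(opening): opening from 0.0 (shut) to 1.0 (fully open); the grip force is fixed at half the most; returns when the fingers have stopped.
- ctrl.sleep(seconds).
- ctrl.ik(position, orientation): joint angles nearest the present ones, or None.
- ctrl.read_camera(name): name is "side" or "top" or "wrist"; returns the picture (420x560x3 uint8, blue, green, red); there is no depth.
- ctrl.camera_params(name): a dict with "fx", "fy", "cx", "cy" (pixels), "D" ([k1, k2, p1, p2, k3] as OpenCV has them; the pictures are not rectified), "pose" (4x4, takes a point from camera to world coordinates); the wrist camera has in their place "T_tool_cam" (4x4, takes a point from camera to tool coordinates, whose origin is the TCP and whose axes are the tool frame's). Camera axes: x right, y up, looking along -z (the intrinsics and any distortion apply to the point x, -y, -z); pixel columns grow to the right and rows downward; lengths in m; the calibration is good to about 2 mm. A picture is of the moment at which its call begins: read the wrist's pose just before it. camera_params takes no time and is no camera call.
A pose or a line that the arm cannot do raises ctrl.MotionError and nothing moves.
- ctrl.sign_off(): hands the job in, once; it reports no verdict.
Readings, each from a call of its own:
- ctrl.current_t(): time.
- ctrl.current_q(): joint angles.
- ctrl.current_dq(): joint speeds.
- ctrl.current_effort(): joint torques, N m.
- ctrl.current_tool_pos(): TCP position.
- ctrl.current_eef_rot(): TCP orientation.
- ctrl.current_contact_force(): force on the tool from outside, world axes, zero at the start.
- ctrl.current_wrist_torque(): the same for the moment, N m.
- ctrl.current_grip_width(): opening from 0.0 (shut) to 1.0 (fully open).
Only numpy, scipy, OpenCV 4.12 (cv2) and the standard library are available. Lean on these libraries where they do the work, as an engineer would, in place of code of your own. Each camera call takes 0.05 s, during which the arm holds its last target.

## Working session

There is one attempt and no reset: what is moved stays moved. The work goes in short steps, each a Python script; the robot and the scene stay as the last script left them, time stands still between calls to the robot, and variables do not carry over. Pictures are saved under pics/ and viewed, and the job is handed in when it is done.

```bash
mkdir -p pics; ls; python3 - <<'E'
from bench import ctrl
import cv2
for n in ("side","top","wrist"):
    cv2.imwrite(f"pics/{n}0.png",cv2.resize(ctrl.read_camera(n),(800,600),interpolation=cv2.INTER_CUBIC))
    p=ctrl.camera_params(n); print(n,p)
print(ctrl.current_t(),ctrl.current_eef_rot())
E
```

```text
pics
side {'fx': 387.4058229707738, 'fy': 387.4058229707738, 'cx': 277.7407507780789, 'cy': 210.8494618405794, 'D': array([0.00987159, 0.        , 0.        , 0.        , 0.        ]), 'pose': array([[ 0.99598011,  0.07549674, -0.04820649,  0.47848684],
       [-0.08717766,  0.69331708, -0.71534011, -0.59089304],
       [-0.02058346,  0.71666705,  0.69711165,  0.670766  ],
       [ 0.        ,  0.        ,  0.        ,  1.        ]])}
top {'fx': 477.54217372847836, 'fy': 477.54217372847836, 'cx': 279.30602059850435, 'cy': 208.62252910235296, 'D': array([0.04478036, 0.        , 0.        , 0.        , 0.        ]), 'pose': array([[ 2.68157673e-02,  9.93951127e-01, -1.06499164e-01,
         3.76922455e-01],
       [-9.99639219e-01,  2.68263744e-02, -1.33322724e-03,
        -1.52758344e-02],
       [ 1.53182373e-03,  1.06496493e-01,  9.94311898e-01,
         1.43758380e+00],
       [ 0.00000000e+00,  0.00000000e+00,  0.00000000e+00,
         1.00000000e+00]])}
wrist {'fx': 336.7891753795014, 'fy': 336.7891753795014, 'cx': 286.4342436705916, 'cy': 208.3588646991096, 'D': array([-0.0189184,  0.       ,  0.       ,  0.       ,  0.       ]), 'T_tool_cam': array([[ 9.99999315e-01, -8.76243253e-04, -7.76185421e-04,
        -1.72743263e-04],
       [-5.22625785e-04,  2.59117441e-01, -9.65845681e-01,
        -1.70431026e-01],
       [ 1.04743894e-03,  9.65845425e-01,  2.59116805e-01,
         7.34635269e-02],
       [ 0.00000000e+00,  0.00000000e+00,  0.00000000e+00,
         1.00000000e+00]])}
0.15 [[ 3.89201095e-01 -3.02138211e-04  9.21152765e-01]
 [-9.21152341e-01  8.86716945e-04  3.89201207e-01]
 [-9.34394322e-04 -9.99999561e-01  6.67958856e-05]]
```

View pics/side0.png

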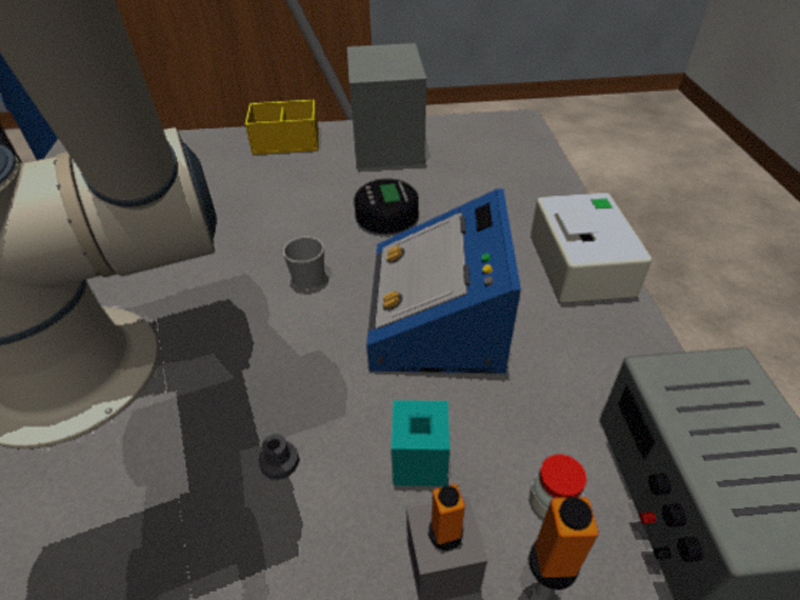

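View pics/top0.png

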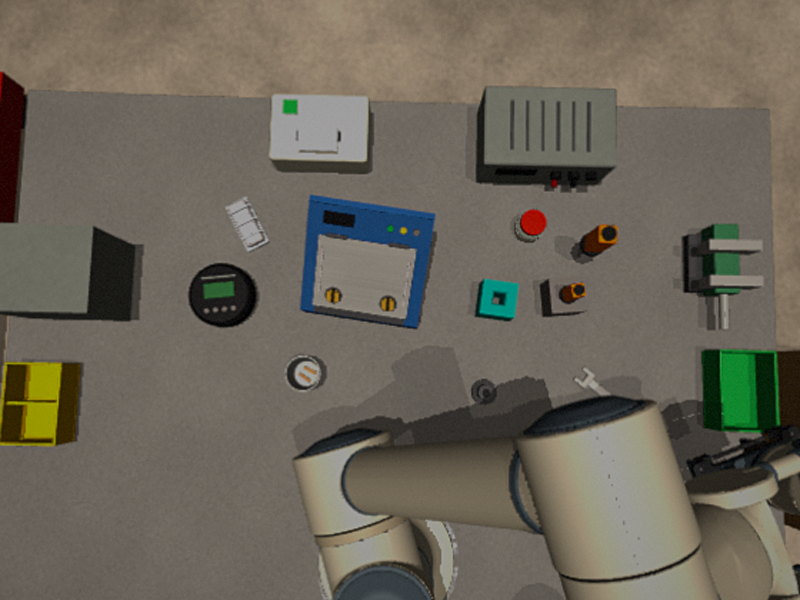

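View pics/wrist0.png

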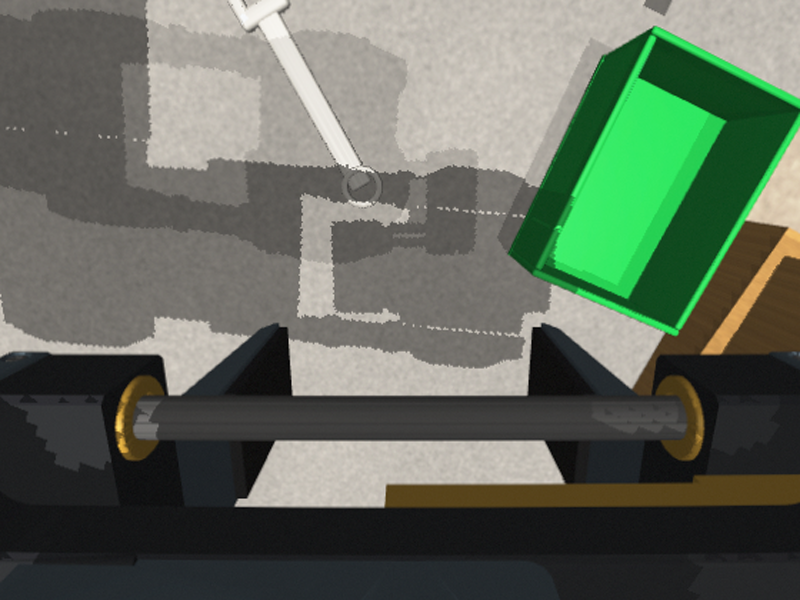

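```bash
cat > h.py <<'E'
from bench import ctrl
import cv2, numpy as np
from scipy.spatial.transform import Rotation as R
def campose(n,tp=None,tr=None):
    p=ctrl.camera_params(n)
    if n=="wrist":
        T=np.eye(4);T[:3,:3]=tr;T[:3,3]=tp
        return p,T@p["T_tool_cam"]
    return p,np.array(p["pose"])
def K(p): return np.array([[p["fx"],0,p["cx"]],[0,p["fy"],p["cy"]],[0,0,1.]])
def ray(n,uv,tp=None,tr=None):
    p,T=campose(n,tp,tr)
    u=cv2.undistortPoints(np.array([[uv]],float),K(p),np.array(p["D"],float))[0,0]
    d=T[:3,:3]@np.array([u[0],-u[1],-1.]); return T[:3,3],d/np.linalg.norm(d)
def onz(n,uv,z,tp=None,tr=None):
    o,d=ray(n,uv,tp,tr); return o+d*(z-o[2])/d[2]
def proj(n,P,tp=None,tr=None):
    p,T=campose(n,tp,tr); q=(np.atleast_2d(P)-T[:3,3])@T[:3,:3]
    q=q*np.array([1,-1,-1])
    return cv2.projectPoints(q,np.zeros(3),np.zeros(3),K(p),np.array(p["D"],float))[0][:,0]
def tri(rays):
    A=0;b=0
    for o,d in rays:
        M=np.eye(3)-np.outer(d,d);A=A+M;b=b+M@o
    x=np.linalg.solve(A,b); return x,[np.linalg.norm((np.eye(3)-np.outer(d,d))@(x-o)) for o,d in rays]
def crop(img,name,u0,v0,w,h,s):
    cv2.imwrite(name,cv2.resize(img[v0:v0+h,u0:u0+w],None,fx=s,fy=s,interpolation=cv2.INTER_CUBIC))
def snap(n,name):
    tp,tr=np.array(ctrl.current_tool_pos()),np.array(ctrl.current_eef_rot())
    im=ctrl.read_camera(n); cv2.imwrite(name+"_raw.png",im)
    cv2.imwrite(name+".png",cv2.resize(im,(800,600),interpolation=cv2.INTER_CUBIC)); np.savez(name+".npz",tp=tp,tr=tr)
    return im,tp,tr
E
python3 - <<'E'
from h import *
import os
t=ctrl.read_camera("top");s=ctrl.read_camera("side")
cv2.imwrite("pics/top_raw.png",t);cv2.imwrite("pics/side_raw.png",s)
crop(t,"pics/t_con.png",200,125,120,115,6.6)
crop(t,"pics/t_drv.png",320,140,130,90,6)
crop(s,"pics/s_con.png",245,125,130,100,6)
crop(s,"pics/s_drv.png",260,270,170,130,4.7)
E
```

```text
(no output)
```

View pics/t_con.png

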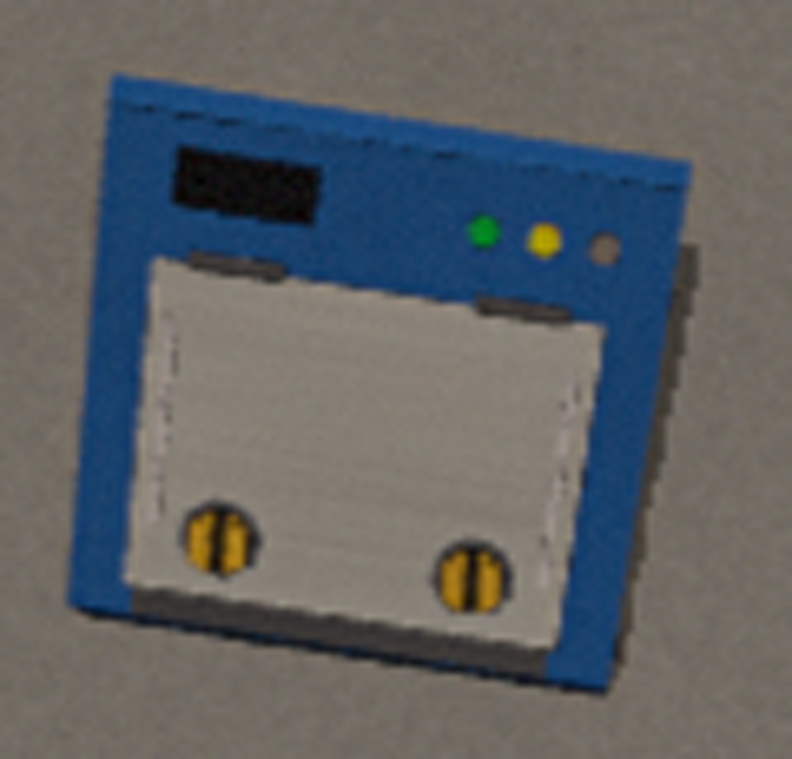

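View pics/t_drv.png

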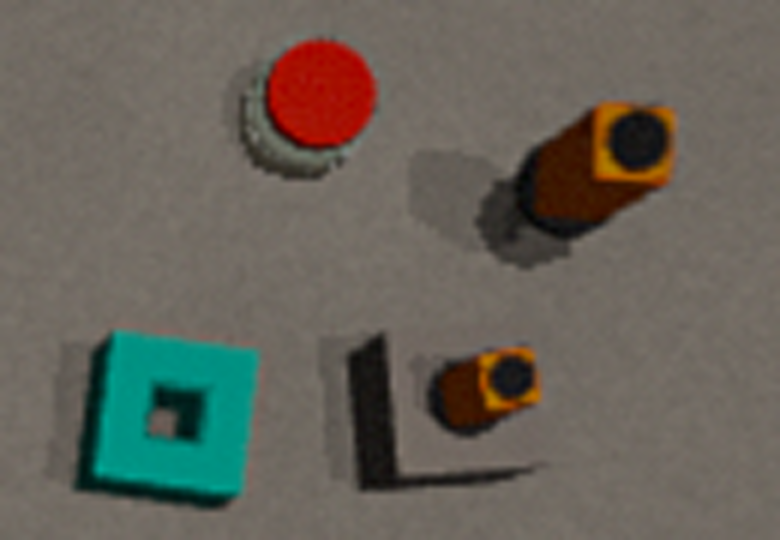

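View pics/s_con.png

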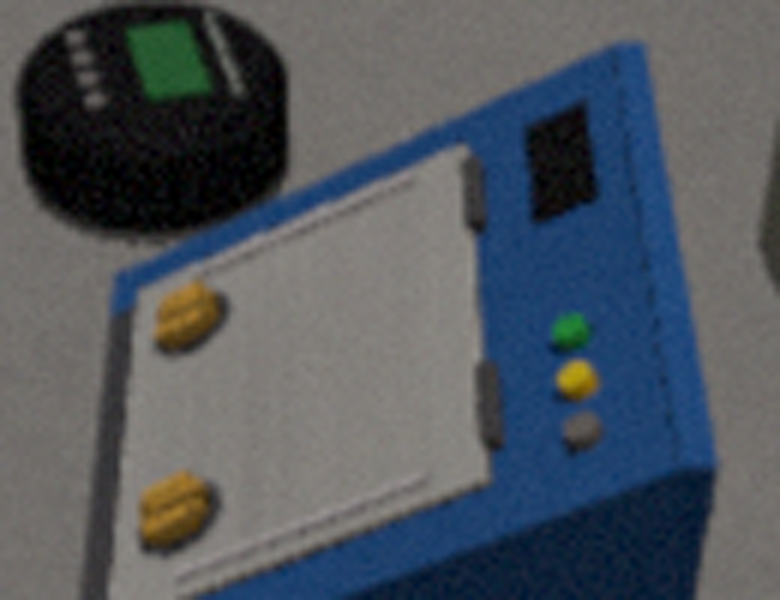

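View pics/s_drv.png

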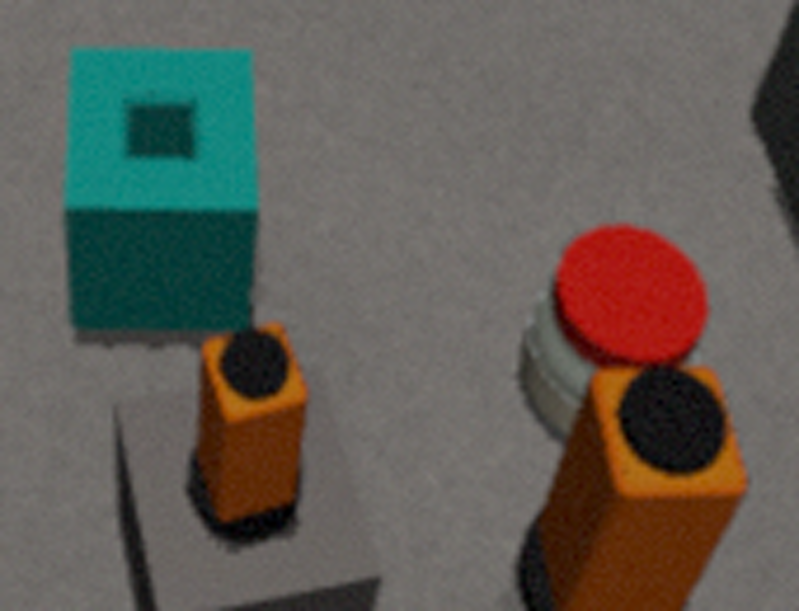

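```bash
python3 - <<'E'
from h import *
T=lambda x,y,s,u,v:(x/s+u,y/s+v)
L,eL=tri([ray("top",T(218,539,6.6,200,125)),ray("side",T(188,314,6,245,125))])
Rr,eR=tri([ray("top",T(472,577,6.6,200,125)),ray("side",T(176,509,6,245,125))])
D,eD=tri([ray("top",T(511,377,6,320,140)),ray("side",T(255,362,4.7,260,270))])
print(L,eL,Rr,eR,np.linalg.norm(L-Rr),np.degrees(np.arctan2(*(L-Rr)[:2][::-1])));print(D,eD)
c=[onz("top",T(x,y,6,320,140),0.171) for x,y in [(482,351),(536,347),(540,404),(487,411)]]
print(np.array(c))
for z in(.174,):print(onz("top",T(511,377,6,320,140),z),onz("side",T(255,362,4.7,260,270),z))
# block top corners (near left, etc.)
b=[onz("top",T(x,y,6,320,140),.09) for x,y in [(383,333),(398,474)]];print(b)
E
```

```text
[0.52424235 0.11795624 0.09027878] [np.float64(0.0009702418147222427), np.float64(0.0009702418147219951)] [0.51068336 0.00835329 0.09048826] [np.float64(0.0009015222390080057), np.float64(0.0009015222390079775)] 0.11043865629145536 82.94776625685061
[ 0.53796594 -0.34791817  0.17256163] [np.float64(0.0010221537229761493), np.float64(0.0010221537229760567)]
[[ 0.54843267 -0.33549842  0.171     ]
 [ 0.55085765 -0.35935303  0.171     ]
 [ 0.52541369 -0.36106966  0.171     ]
 [ 0.52166038 -0.33770702  0.171     ]]
[ 0.53675372 -0.34751352  0.174     ] [ 0.53882088 -0.34855135  0.174     ]
[array([ 0.56675628, -0.30934014,  0.09      ]), array([ 0.49993593, -0.31661673,  0.09      ])]
```

```bash
cat >> h.py <<'E'
YAW=np.radians(-7.05); e=np.array([np.cos(YAW),np.sin(YAW),0]); c30,s30=np.cos(np.pi/6),np.sin(np.pi/6)
N=-s30*e+c30*np.array([0,0,1]); U=c30*e+s30*np.array([0,0,1]); W=np.cross(N,U)
L0=np.array([0.5242,0.1180,0.0903]);R0=np.array([0.5107,0.0084,0.0905])
def camrot(a,k):
    x=np.cos(a)*U+np.sin(a)*W; x=R.from_rotvec(N*k*np.pi/2).apply(x)
    y=-N; return np.column_stack([x,y,np.cross(x,y)])
def downrot(th):
    x=np.array([np.cos(th),np.sin(th),0]);y=np.array([0,0,-1.]);return np.column_stack([x,y,np.cross(x,y)])
E
python3 - <<'E'
from h import *
T=lambda x,y,s,u,v:(x/s+u,y/s+v)
print("big",tri([ray("top",T(637,140,6,320,140)),ray("side",T(672,420,4.7,260,270))]))
print("jar",tri([ray("top",T(322,93,6,320,140)),ray("side",T(632,293,4.7,260,270))]))
f=lambda q: None if q is None else np.round(q,0)
for k in range(4):
    print("grasp",k,f(ctrl.ik([.538,-.348,.116],downrot(np.radians(6+90*k)))))
    for P in (L0,R0):
        print("  cam",k,[f(ctrl.ik(P+N*(.1),camrot(a,k))) for a in(0,.8,1.6)])
E
```

```text
big (array([ 0.63781088, -0.392274  ,  0.21078295]), [np.float64(0.0008298403981653101), np.float64(0.0008298403981655784)])
jar (array([ 0.68774065, -0.2842549 ,  0.06834471]), [np.float64(0.0011814672196053236), np.float64(0.001181467219605247)])
grasp 0 [-38.  35.  81.  -0.  64. -44.]
  cam 0 [array([ 16.,  13., 121., -34.,  20.,  52.]), array([ 16.,  13., 121., -34.,  20.,   6.]), array([ 16.,  13., 121., -34.,  20., -40.])]
  cam 0 [array([ -5.,  10., 127.,  -5.,  13.,   7.]), array([ -5.,  10., 127.,  -5.,  13., -39.]), array([ -5.,  10., 127.,  -5.,  13., -85.])]
grasp 1 [ -38.   35.   81.   -0.   64. -134.]
  cam 1 [array([ 16.,  13., 121., -34.,  20., -38.]), array([ 16.,  13., 121., -34.,  20., -84.]), array([  16.,   13.,  121.,  -34.,   20., -130.])]
  cam 1 [array([ -5.,  10., 127.,  -5.,  13., -83.]), array([  -5.,   10.,  127.,   -5.,   13., -129.]), array([  -5.,   10.,  127.,   -5.,   13., -175.])]
grasp 2 [-38.  35.  81.  -0.  64. 136.]
  cam 2 [array([  16.,   13.,  121.,  -34.,   20., -128.]), array([  16.,   13.,  121.,  -34.,   20., -174.]), array([ 16.,  13., 121., -34.,  20., 140.])]
  cam 2 [array([  -5.,   10.,  127.,   -5.,   13., -173.]), array([ -5.,  10., 127.,  -5.,  13., 141.]), array([ -5.,  10., 127.,  -5.,  13.,  95.])]
grasp 3 [-38.  35.  81.  -0.  64.  46.]
  cam 3 [array([ 16.,  13., 121., -34.,  20., 142.]), array([ 16.,  13., 121., -34.,  20.,  96.]), array([ 16.,  13., 121., -34.,  20.,  50.])]
  cam 3 [array([ -5.,  10., 127.,  -5.,  13.,  97.]), array([ -5.,  10., 127.,  -5.,  13.,  51.]), array([ -5.,  10., 127.,  -5.,  13.,   5.])]
```

```bash
python3 - <<'E'
from h import *
r=downrot(np.radians(276))
ctrl.goto([.538,-.348,.24],r); print(ctrl.current_t())
snap("wrist","pics/w1"); print(ctrl.current_t(),ctrl.current_tool_pos())
E
```

```text
1.6417
1.6917 [ 0.53732283 -0.34895793  0.23990163]
```

View pics/w1.png

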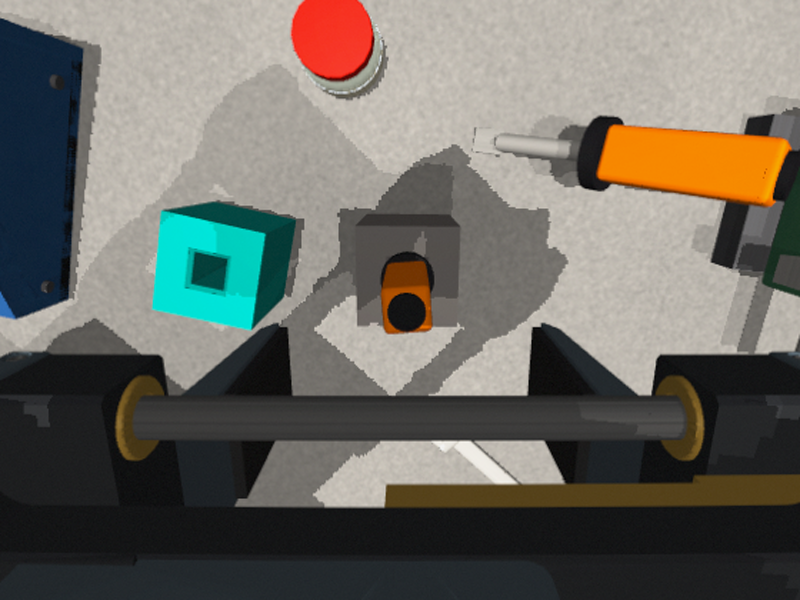

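```bash
python3 - <<'E'
from h import *
snap("top","pics/t1");snap("side","pics/s1");print(ctrl.current_contact_force(),ctrl.current_wrist_torque())
for uv in[(483,140),(770,180)]: print(onz("wrist",(uv[0]*.7,uv[1]*.7),0.01,np.load("pics/w1.npz")["tp"],np.load("pics/w1.npz")["tr"]))
E
```

```text
[-0.34900464  0.31607928  0.61706501] [ 0.02463048  0.01561973 -0.06008037]
[ 0.63856953 -0.39697788  0.01      ]
[ 0.63365182 -0.63537385  0.01      ]
```

View pics/t1.png

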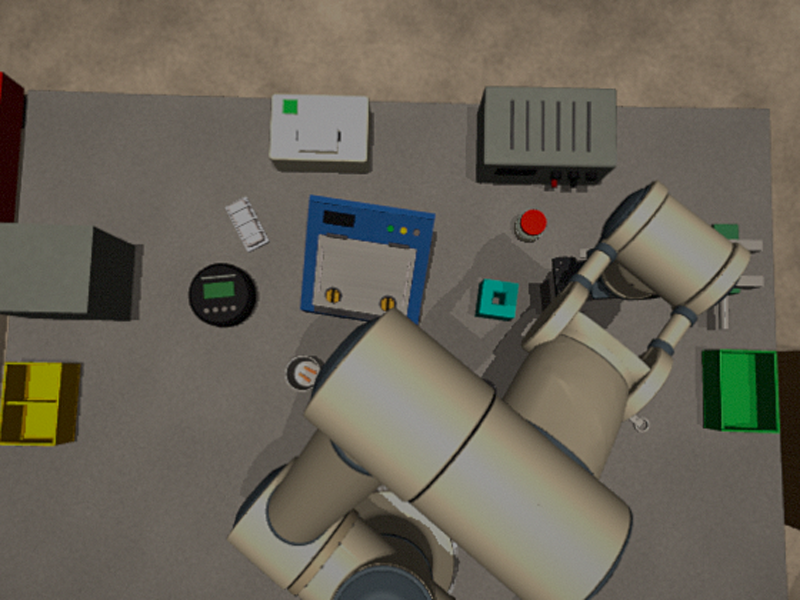

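View pics/s1.png

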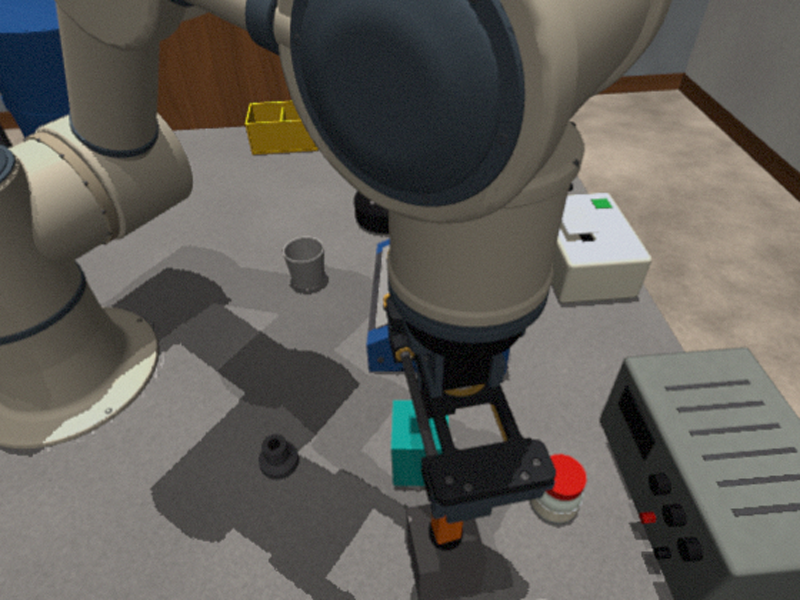

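```bash
python3 - <<'E'
from h import *
z=np.load("pics/w1.npz")
print(proj("wrist",[[.638,-.392,.21],[.638,-.392,.03],[.538,-.348,.174]],z["tp"],z["tr"])/.7)
p,T=campose("wrist",z["tp"],z["tr"]);print(T)
E
```

```text
[[546.14288061 110.8471334 ]
 [480.30598841 138.52237279]
 [408.01816931 315.22322528]]
[[ 1.05109157e-01  9.60463384e-01  2.57802547e-01  6.10430492e-01]
 [-9.94460528e-01  1.01367597e-01  2.78005104e-02 -3.40815491e-01]
 [ 5.68547525e-04 -2.59296545e-01  9.65797587e-01  4.10303195e-01]
 [ 0.00000000e+00  0.00000000e+00  0.00000000e+00  1.00000000e+00]]
```

```bash
python3 - <<'E'
from h import *
im,tp,tr=snap("wrist","pics/w2"); print(ctrl.current_t(),tp,ctrl.current_q())
E
```

```text
1.8417 [ 0.53735168 -0.34890413  0.23989478] [-3.83199775e+01  2.83344846e+01  7.27028168e+01 -2.20530533e-03
  7.89690495e+01  4.57464290e+01]
```

View pics/w2.png

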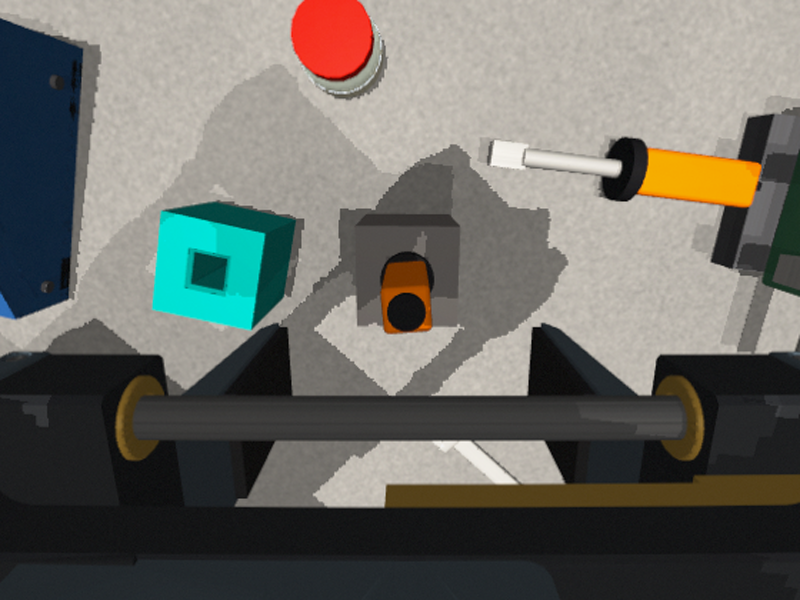

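My sweep clipped the oversized look-alike driver, and it now lies on the bench near the vice (pixels 490–760, 150–205). It isn't one of the bystanders. I'll travel higher from here. The real driver's button is at (407,312), against (408,315) predicted, so I'm going on to the grasp.

```bash
python3 - <<'E'
from h import *
ctrl.move_l([.538,-.348,.116],vel=.12)
print(ctrl.current_contact_force())
ctrl.command_gripper(0.0)
p0=np.array(ctrl.current_tool_pos());r0=np.array(ctrl.current_eef_rot());np.savez("grasp.npz",p=p0,r=r0)
print(ctrl.current_grip_width()*91,ctrl.current_contact_force(),p0)
ctrl.move_l([.538,-.348,.34],vel=.2)
print(ctrl.current_t(),ctrl.current_grip_width()*91,ctrl.current_contact_force())
snap("wrist","pics/w3");snap("side","pics/s3")
E
```

```text
[-0.08276248 -0.00949205 -0.06456174]
25.792367551362528 [ 0.1782976   0.25549852 -0.69787426] [ 0.53799837 -0.34794219  0.11597642]
5.3 25.999334149056608 [-0.09705472  0.93180006 -2.86194586]
```

View pics/w3.png

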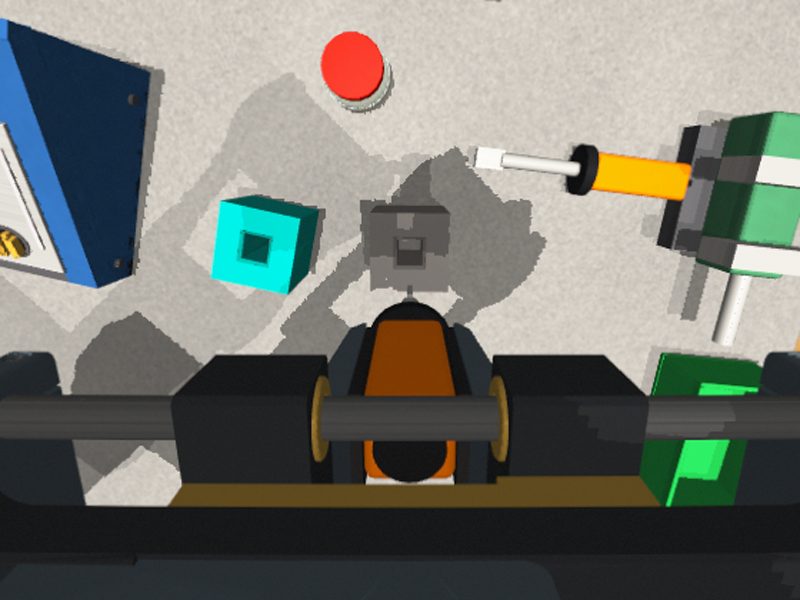

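View pics/s3.png

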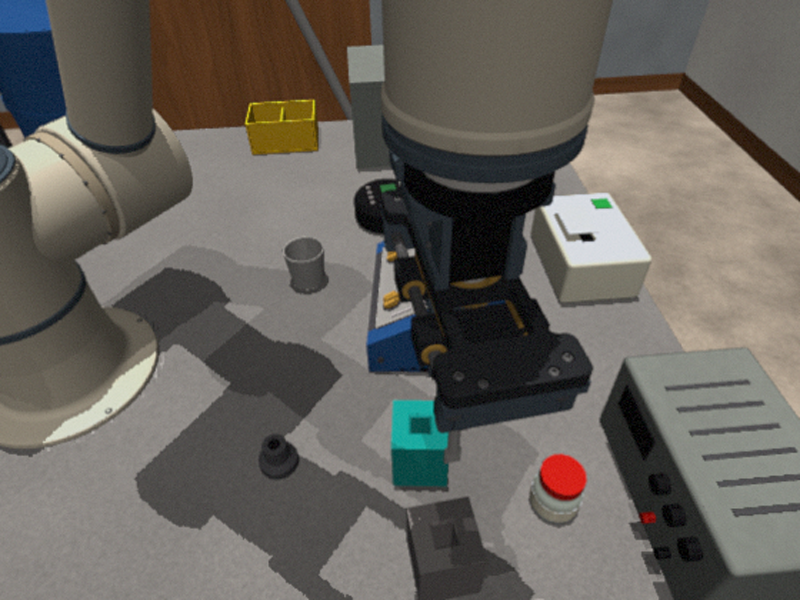

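```bash
python3 - <<'E'
from h import *
im=cv2.imread("pics/w3_raw.png");crop(im,"pics/w3c.png",240,180,90,60,8)
print(proj("side",[[.538,-.348,.239],[.538,-.348,.257],[.538,-.348,.31]])/.7)
im=cv2.imread("pics/s3_raw.png");crop(im,"pics/s3c.png",280,250,90,75,8)
z=np.load("pics/w3.npz");print(proj("wrist",[[.538,-.348,.239],[.538,-.348,.257]],z["tp"],z["tr"])/.7)
E
```

```text
[[451.26773122 459.57120865]
 [452.29093485 448.46316143]
 [455.65379312 411.99749217]]
[[410.18390544 298.45414983]
 [410.22170672 307.09237418]]
```

View pics/w3c.png

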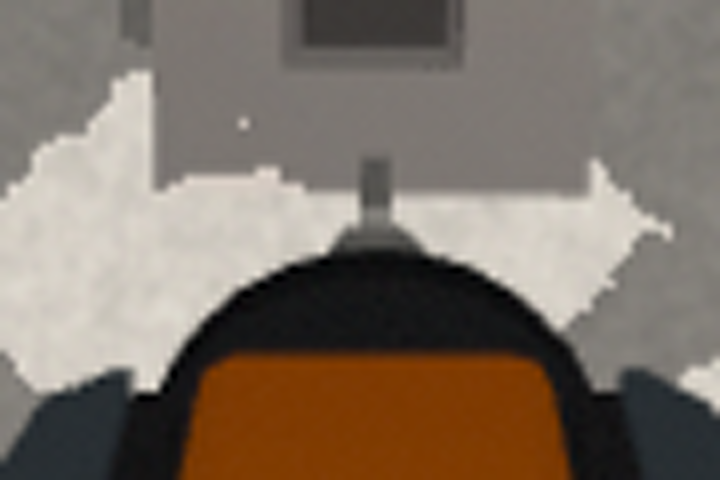

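View pics/s3c.png

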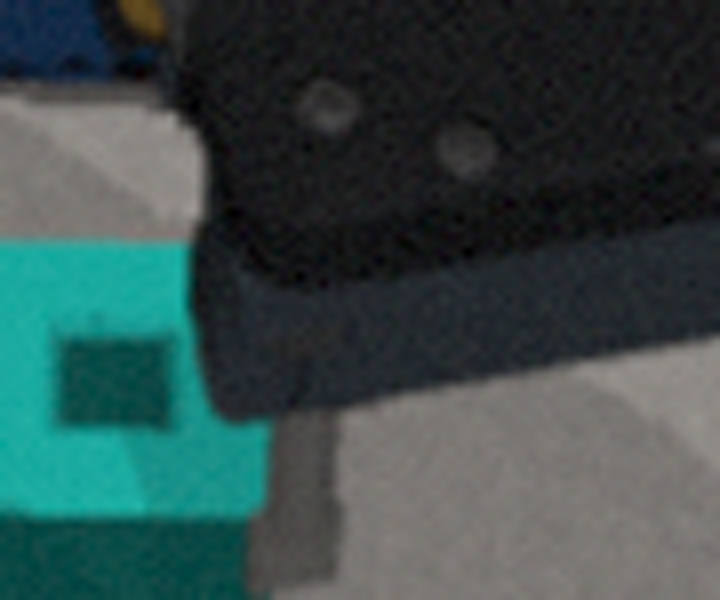

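```bash
python3 - <<'E'
from h import *
P=R0
r=camrot(0.05,3)
print(ctrl.ik(P+N*.22,r))
ctrl.goto(P+N*.22,r); print(ctrl.current_t())
ctrl.move_l(P+N*(.101+.03),vel=.15)
im,tp,tr=snap("wrist","pics/w4"); print(ctrl.current_t(),tp-(P+N*.131),ctrl.current_contact_force())
print(proj("wrist",[P,L0,P+U*13,tp-.101*N,tp-.101*N+.007*tr[:,2]],tp,tr)/.7)
snap("side","pics/s4")
crop(im,"pics/w4c.png",225,110,120,110,6.5)
E
```

```text
[ -4.09277006  -7.979162   121.43824997  -2.47965535  36.59964975
  91.68797725]
6.8917
7.6833 [ 0.00016841 -0.00023045  0.00020962] [-0.07534289 -0.36728991 -1.55964556]
[[ 409.33278766  286.52308229]
 [ 237.93154654  278.25875571]
 [ 338.54450562 1641.35992006]
 [ 409.73067667  298.28400556]
 [ 409.74731821  286.63614336]]
```

View pics/w4.png

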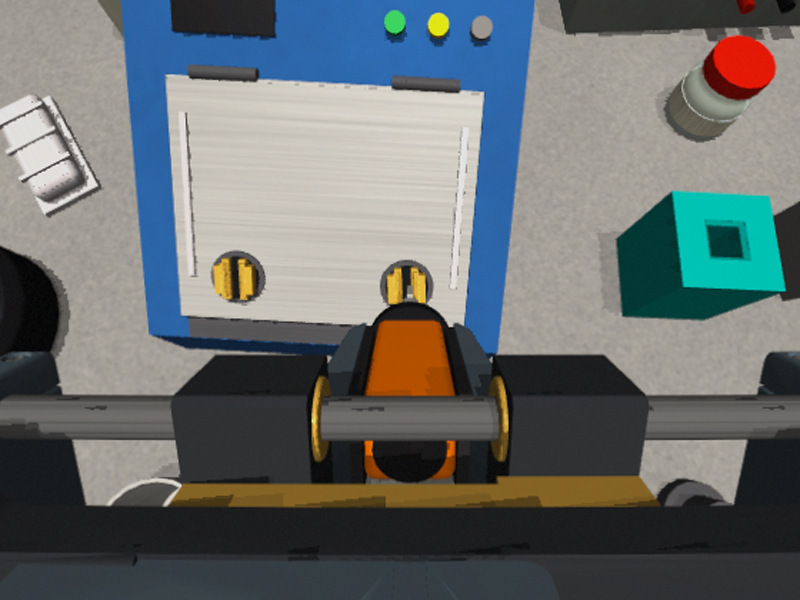

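View pics/w4c.png

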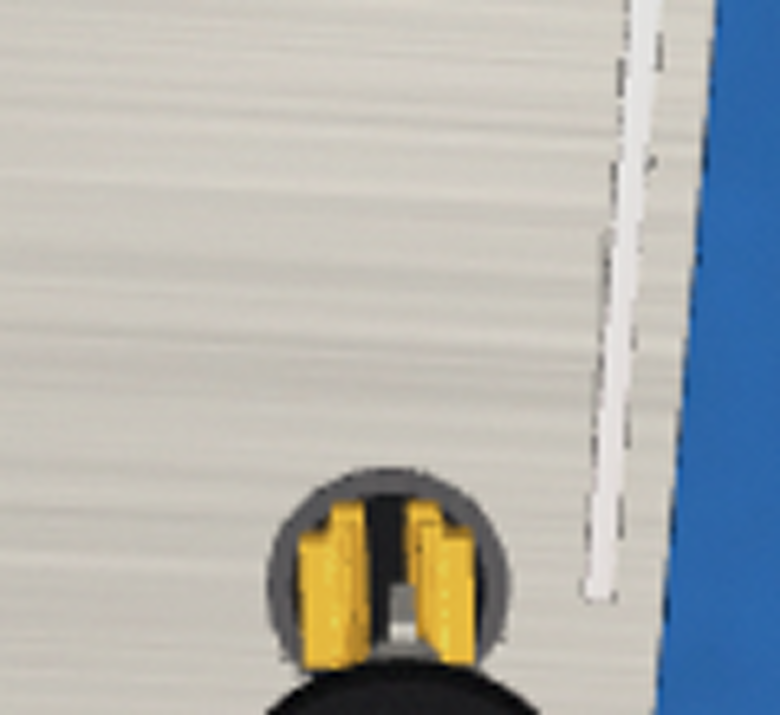

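View pics/s4.png

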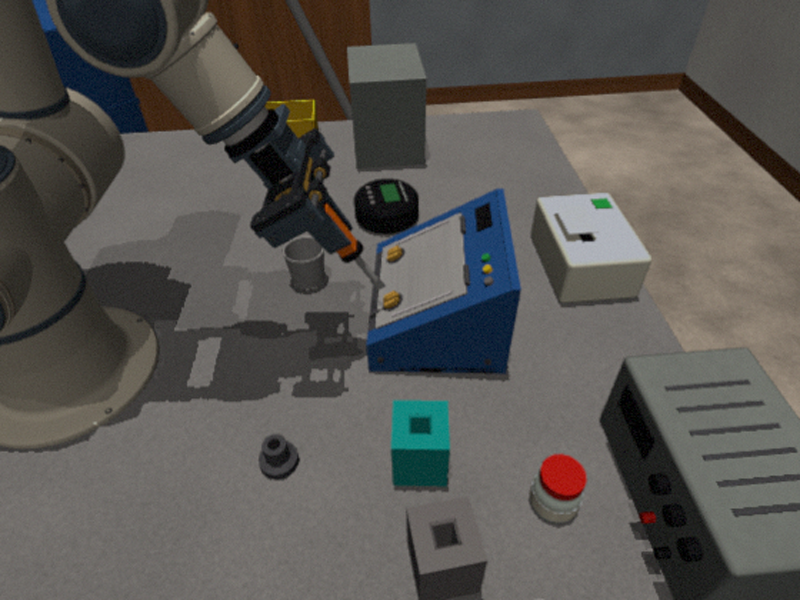

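```bash
python3 - <<'E'
from h import *
im=cv2.imread("pics/w4_raw.png");crop(im,"pics/w4l.png",135,165,60,55,13)
crop(im,"pics/w4r.png",255,165,60,55,13)
z=np.load("pics/w4.npz");tp,tr=z["tp"],z["tr"]
h=.013
for P,u0 in((L0,135),(R0,255)):
    pts=[P]+[P+s*h*d for d in(U,W) for s in(1,-1)]+[P-N*.01]+[P-N*.008+s*h*U for s in (1,-1)]
    print(np.round((proj("wrist",pts,tp,tr)-[u0,165])*13))
E
```

```text
[[410. 387.]
 [403. 206.]
 [418. 564.]
 [227. 378.]
 [594. 396.]
 [457. 357.]
 [441. 186.]
 [455. 536.]]
[[410. 462.]
 [419. 282.]
 [401. 639.]
 [227. 453.]
 [593. 471.]
 [410. 430.]
 [419. 260.]
 [401. 609.]]
```

View pics/w4l.png

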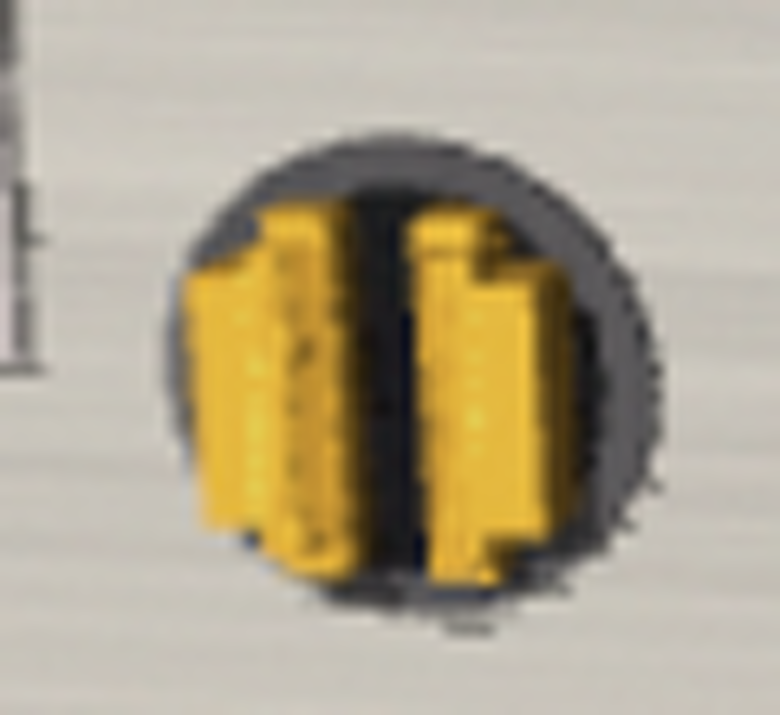

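View pics/w4r.png

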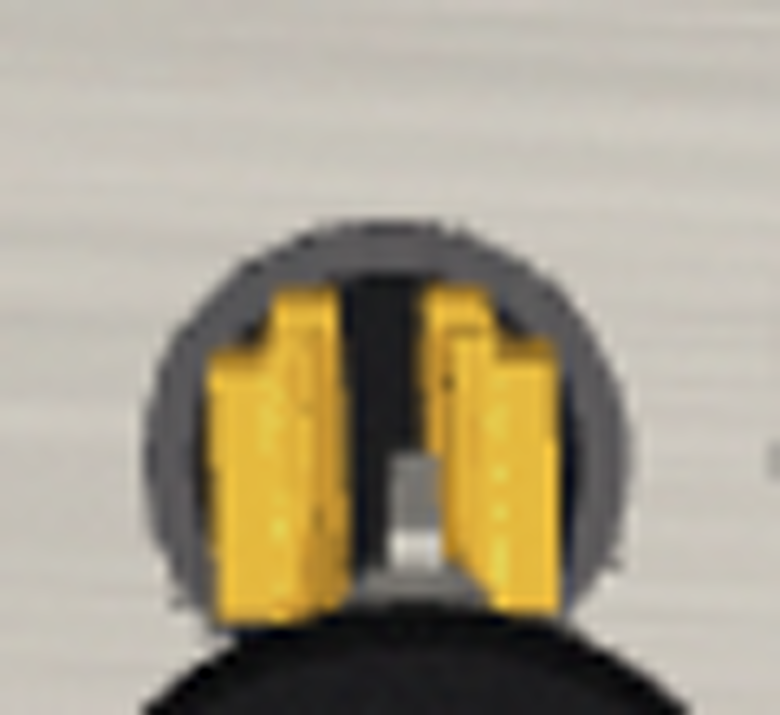

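```bash
python3 - <<'E'
from h import *
P=R0+.00165*W-.0008*U
r=camrot(0.09,3)
ctrl.move_l(P+N*(.101+.010),vel=.08,ori=r)
print(ctrl.current_contact_force())
hit=ctrl.move_l(P+N*(.101-.013),vel=.025,contact_N=5)
tp=np.array(ctrl.current_tool_pos());d=tp-P-.101*N
print(ctrl.current_t(),hit,"tip N,U,W mm",[round(1e3*float(d@v),2) for v in(N,U,W)],ctrl.current_contact_force())
im,_,_=snap("wrist","pics/w5");crop(im,"pics/w5r.png",245,150,80,70,10)
s,_,_=snap("side","pics/s5");crop(s,"pics/s5c.png",225,160,80,70,10)
E
```

```text
[-0.21389247 -0.06613114 -2.0994303 ]
8.7333 True tip N,U,W mm [-3.86, -0.03, 0.0] [-6.8318903   1.07927845 14.65863183]
```

View pics/w5r.png

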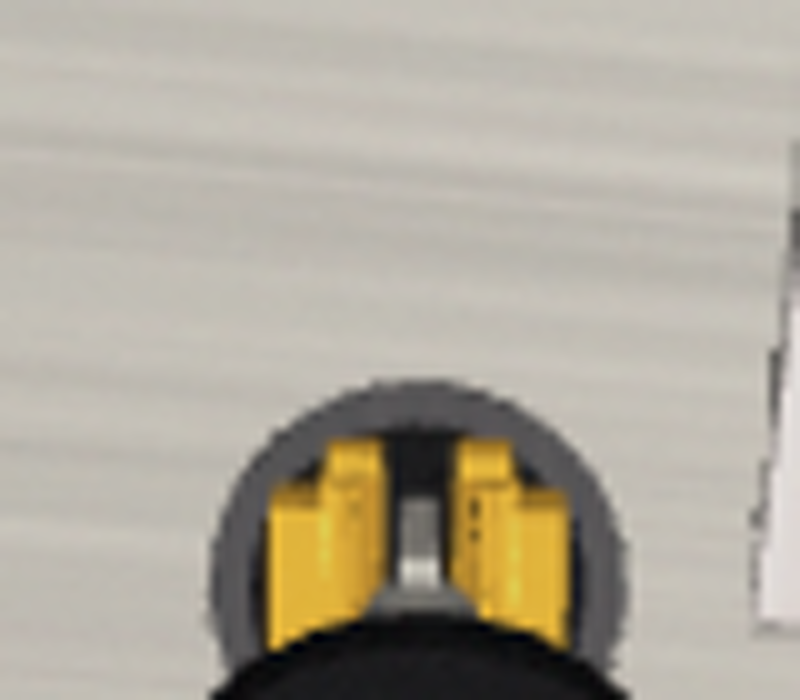

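View pics/s5c.png

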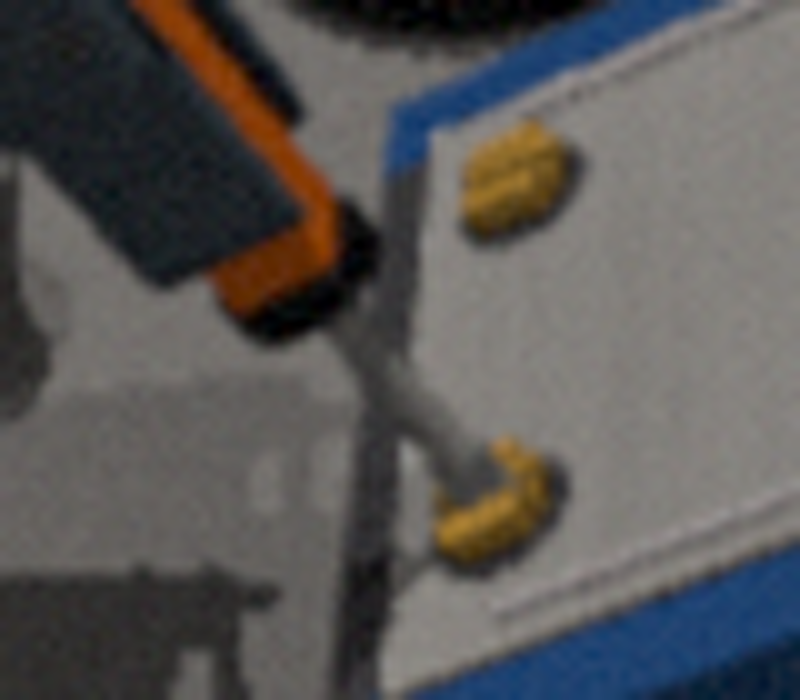

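```bash
python3 - <<'E'
from h import *
z=np.load("pics/w4.npz");tp,tr=z["tp"],z["tr"]
def onplane(uv,p0):
    o,d=ray("wrist",uv,tp,tr); return o+d*((p0-o)@N)/(d@N)
M=R0+.0041*N
for nm,uv,P in (("Rh",(385/13+255,478/13+165),M),("Rring",(388/13+255,457/13+165),M-.01*N),("Lh",(368/13+135,393/13+165),M),("Lring",(413/13+135,370/13+165),M-.01*N)):
    p=onplane(uv,P); p=p+(.01*N if 'ring' in nm else 0)
    q=p-M; print(nm,p,[round(1e3*float(q@v),2) for v in(U,W,N)])
# head top/bottom row extents on left
for v in(205,580): print([round(1e3*float((onplane((390/13+135,v/13+165),M)-M)@d),2) for d in(U,W)])
E
```

```text
Rh [0.508708   0.01038631 0.09395213] [-0.2, 1.73, -0.0]
Rring [0.50790555 0.0102738  0.09350032] [-1.1, 1.52, 0.0]
Lh [0.5226893  0.11965619 0.0942202 ] [0.34, 111.89, -0.0]
Lring [0.5222198  0.12002601 0.09392498] [-0.25, 112.2, 0.0]
[13.75, 109.79]
[-13.15, 110.92]
```

```bash
cat >> h.py <<'E'
def tq(): return float(np.array(ctrl.current_wrist_torque())@N)
def turn(P0,a0,a1,k=3,step=.2):
    """rotate blade about N at TCP P0, in steps, logging"""
    a=a0
    while a<a1-1e-6:
        s=step if a<1.55 else .05
        a=min(a+s,a1)
        ctrl.goto(P0,camrot(a,k))
        f=np.array(ctrl.current_contact_force())
        print("a %.2f t %.2f tq %.3f F(U,W,N) %s"%(a,ctrl.current_t(),tq(),np.round([f@U,f@W,f@N],1)))
        if np.linalg.norm(f)>45 or abs(tq())>.6: break
    return a
E
python3 - <<'E'
from h import *
tp=np.array(ctrl.current_tool_pos())
ctrl.move_l(tp+.001*N,vel=.02)
f=np.array(ctrl.current_contact_force());print("base",tq(),np.round([f@U,f@W,f@N],1))
P0=tp+.001*N; np.savez("right.npz",P0=P0)
turn(P0,.09,1.5)
snap("side","pics/s6")
E
```

```text
base -0.02352766591504216 [-0.5 -0.   0.3]
a 0.29 t 9.40 tq -0.050 F(U,W,N) [-1.1 -0.3 -0.7]
a 0.49 t 9.72 tq -0.053 F(U,W,N) [-0.1 -1.1  1. ]
a 0.69 t 10.03 tq -0.047 F(U,W,N) [ 0.2 -0.6  0.1]
a 0.89 t 10.35 tq -0.038 F(U,W,N) [ 0.3 -1.7  0.4]
a 1.09 t 10.67 tq -0.009 F(U,W,N) [ 0.6 -0.7  0.1]
a 1.29 t 10.98 tq -0.034 F(U,W,N) [ 0.3 -0.1 -0.3]
a 1.49 t 11.30 tq -0.059 F(U,W,N) [ 1.2 -1.   0.2]
a 1.50 t 11.55 tq -0.101 F(U,W,N) [ 1.7 -0.9 -0.6]
```

```bash
python3 - <<'E'
from h import *
P0=np.load("right.npz")["P0"]
a=1.5
while a<1.85:
    a+=.06; ctrl.goto(P0,camrot(a,3)); f=np.array(ctrl.current_contact_force())
    print(round(a,2),round(ctrl.current_t(),2),round(tq(),3),np.round([f@U,f@W,f@N],1))
    if abs(tq())>.25 or np.linalg.norm(f)>25: break
im,_,_=snap("wrist","pics/w7");crop(im,"pics/w7c.png",215,120,120,100,6.5)
s,_,_=snap("side","pics/s7");crop(s,"pics/s7c.png",225,160,80,70,10)
E
```

```text
1.56 11.85 -0.035 [ 0.6  0.6 -0. ]
1.62 12.1 -0.015 [ 2.1 -0.   0.2]
1.68 12.35 -0.054 [ 1.8 -0.3  0.4]
1.74 12.6 -0.068 [ 2.3  1.2 -0.2]
1.8 12.85 -0.119 [ 2.7  1.1 -0. ]
1.86 13.1 -0.063 [ 3.2  0.9 -0.3]
```

View pics/s7c.png

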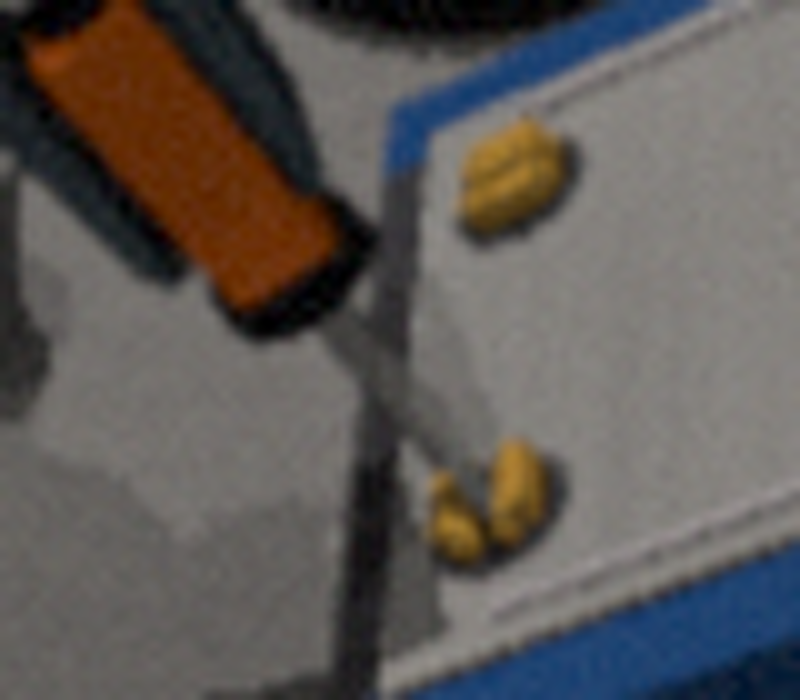

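View pics/w7.png

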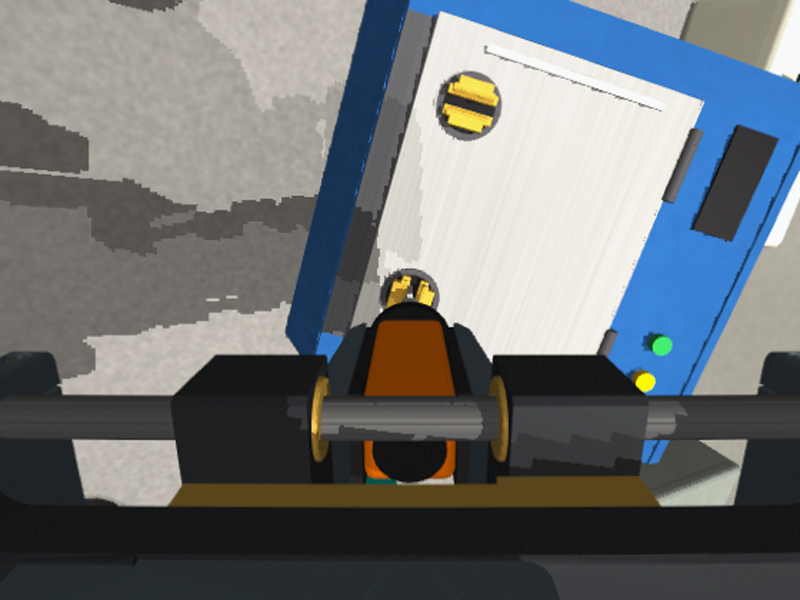

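```bash
python3 - <<'E'
from h import *
P0=np.load("right.npz")["P0"]
ctrl.goto(P0,camrot(1.62,3)); f=np.array(ctrl.current_contact_force());print(tq(),f)
ctrl.move_l(P0+.045*N,vel=.1)
ML=R0+.0041*N+.1118*W
ctrl.goto(ML+N*(.101+.04),camrot(0.0,3))
ctrl.move_l(ML+N*(.101+.012),vel=.1)
im,tp,tr=snap("wrist","pics/w8");crop(im,"pics/w8c.png",255,165,60,55,13)
crop(im,"pics/w8d.png",330,160,140,90,5.5)
print(ctrl.current_t(),(proj("wrist",[ML,ML+.013*U,ML-.013*U,ML+.013*W,ML-.013*W,tp-.101*N],tp,tr)-[255,165])*13)
E
```

```text
-0.00033789158859589955 [-0.79638619  0.57862991 -0.08827379]
16.7 [[409.06549642 516.86381649]
 [409.30367347 326.15298611]
 [408.83272291 703.22787026]
 [214.39938896 516.66229435]
 [603.71928878 517.06882654]
 [413.15000115 567.98303937]]
```

View pics/w8c.png

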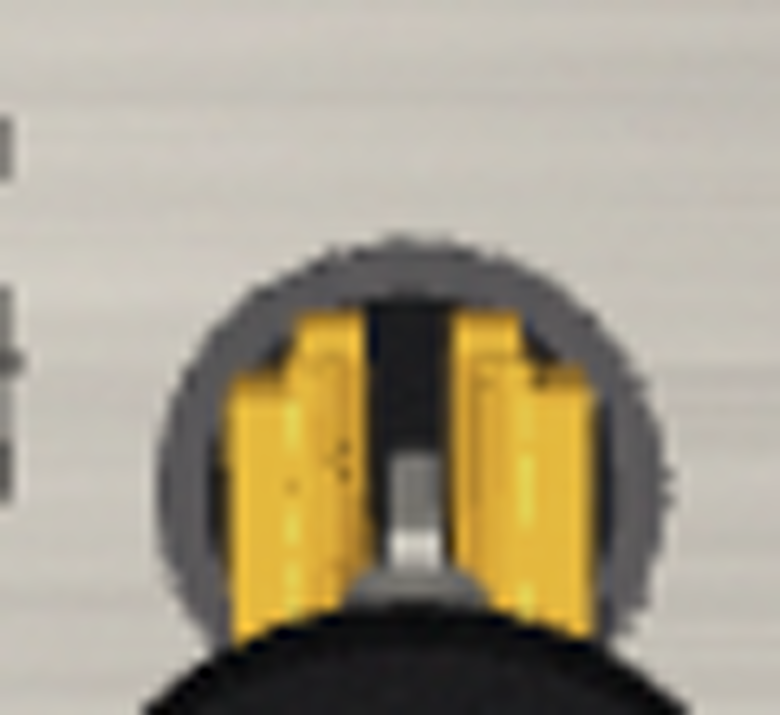

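View pics/w8.png

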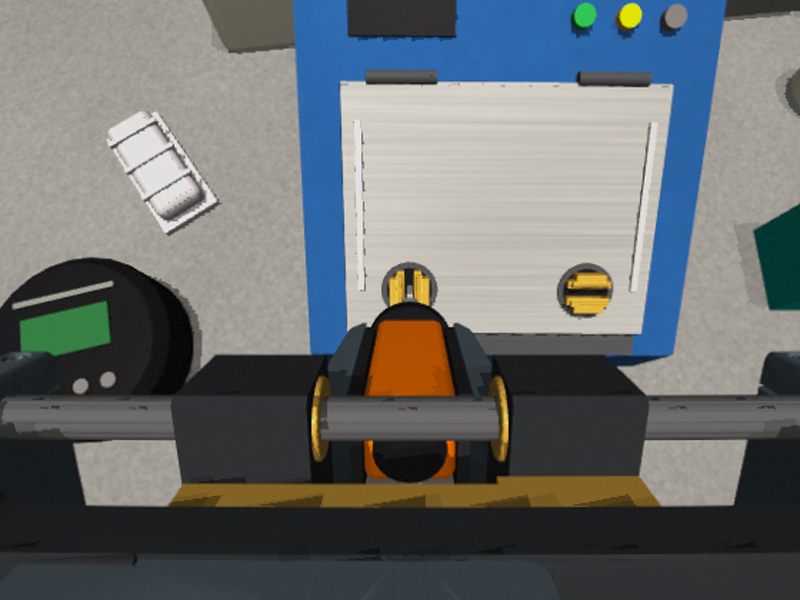

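```bash
python3 - <<'E'
from h import *
P=R0+.0041*N+.1118*W+.0003*U
ctrl.move_l(P+N*(.101+.006),vel=.05,ori=camrot(.03,3))
hit=ctrl.move_l(P+N*(.101-.011),vel=.025,contact_N=5)
tp=np.array(ctrl.current_tool_pos());d=tp-P-.101*N
print(ctrl.current_t(),hit,"tip N,U,W mm",[round(1e3*float(d@v),2) for v in(N,U,W)],ctrl.current_contact_force())
if hit and d@N<-.005:
    P0=tp+.001*N; np.savez("left.npz",P0=P0)
    ctrl.move_l(P0,vel=.02)
    turn(P0,.03,1.5,step=.25)
    a=1.5
    while a<1.8:
        a+=.06; ctrl.goto(P0,camrot(a,3)); f=np.array(ctrl.current_contact_force())
        print(round(a,2),round(ctrl.current_t(),2),round(tq(),3),np.round([f@U,f@W,f@N],1))
        if abs(tq())>.25 or np.linalg.norm(f)>25: break
s,_,_=snap("side","pics/s9");crop(s,"pics/s9c.png",225,130,110,90,7)
E
```

```text
17.525 True tip N,U,W mm [-8.09, -0.04, -0.0] [-6.06265668  1.18122166 11.63864957]
a 0.28 t 18.13 tq -0.070 F(U,W,N) [ 0.9 -2.   0. ]
a 0.53 t 18.49 tq -0.048 F(U,W,N) [ 0.9 -1.6  0.1]
a 0.78 t 18.85 tq -0.033 F(U,W,N) [-0.3 -1.7 -0.5]
a 1.03 t 19.21 tq -0.017 F(U,W,N) [-0.3  0.2  0.8]
a 1.28 t 19.57 tq -0.039 F(U,W,N) [-0.4  1.   0.4]
a 1.50 t 19.90 tq -0.066 F(U,W,N) [-0.9  2.5 -0.4]
1.56 20.15 -0.024 [-2.4  2.3 -0.2]
1.62 20.4 0.046 [-1.9  3.5 -0.3]
1.68 20.65 -0.109 [-2.3  2.9  0.8]
1.74 20.9 -0.078 [-2.7  2.8  1.3]
1.8 21.15 0.001 [-2.3  3.  -0.5]
```

View pics/s9c.png

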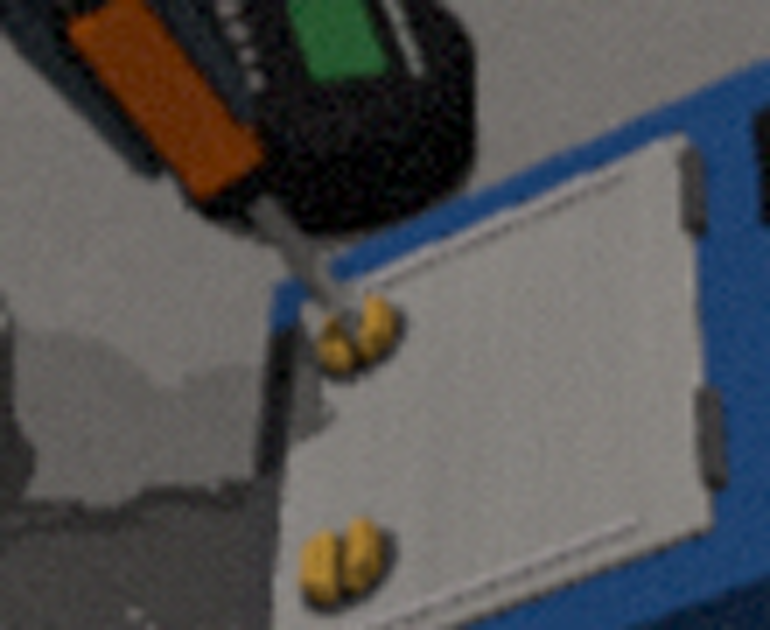

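```bash
python3 - <<'E'
from h import *
P0=np.load("left.npz")["P0"]
ctrl.goto(P0,camrot(1.64,3))
for d in(.006,.02,.035,.05):
    ctrl.move_l(P0+d*N+ (-.0)*U,vel=.05); f=np.array(ctrl.current_contact_force());print(d,np.round([f@U,f@W,f@N],1))
ctrl.move_l(P0+.12*N,vel=.15)
im,_,_=snap("wrist","pics/w10");s,_,_=snap("side","pics/s10");print(ctrl.current_t())
crop(s,"pics/s10c.png",225,100,150,110,5.3)
E
```

```text
0.006 [-1.4 -0.8 -0.6]
0.02 [ 5.6 -1.8 -1.7]
0.035 [ 5.8  0.2 -3.3]
0.05 [-1.7  0.6 -2.6]
23.8
```

View pics/s10c.png

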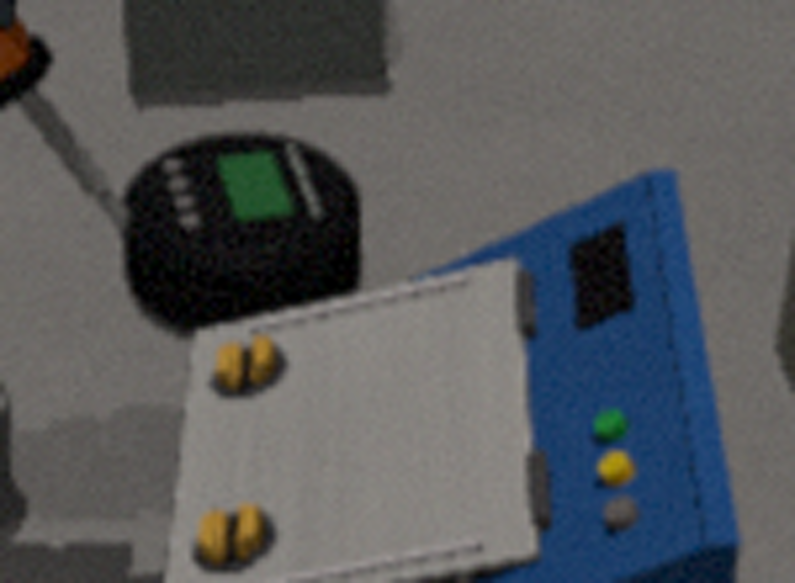

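View pics/w10.png

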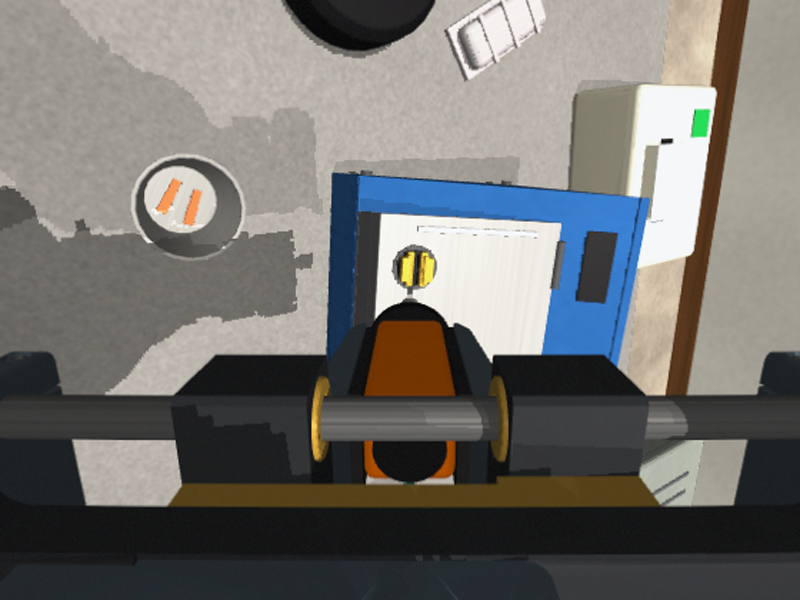

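```bash
python3 - <<'E'
from h import *
g=np.load("grasp.npz");p0,r0=g["p"],g["r"]
tp=np.array(ctrl.current_tool_pos());print(tp)
ctrl.move_l(tp+[0,0,.06],vel=.2)
ctrl.goto(p0+[0,0,.22],r0)
ctrl.move_l(p0+[0,0,.10],vel=.2)
im,_,_=snap("wrist","pics/w11");crop(im,"pics/w11c.png",225,130,120,90,6.5);print(ctrl.current_t())
E
```

```text
[0.41642665 0.13246682 0.27839595]
26.8583
```

View pics/w11c.png

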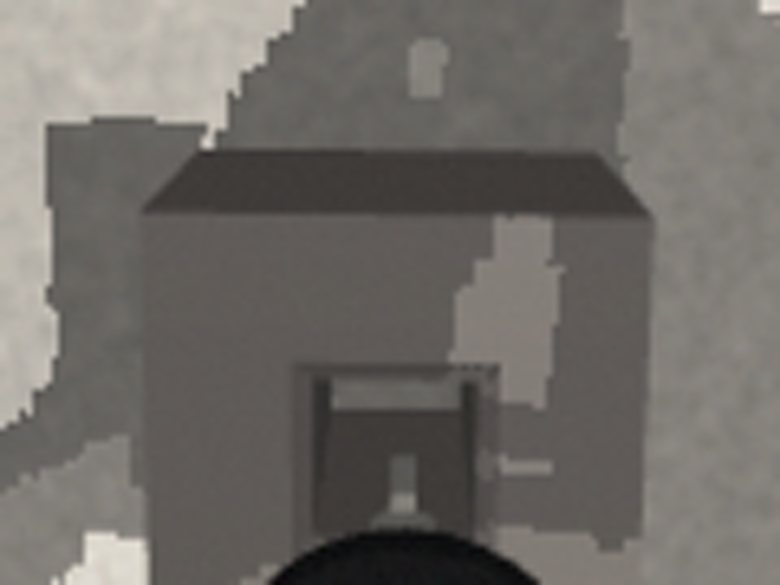

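```bash
python3 - <<'E'
from h import *
g=np.load("grasp.npz");p0,r0=g["p"],g["r"]
print(ctrl.move_l(p0+[0,0,.015],vel=.1,contact_N=8), ctrl.current_tool_pos(),p0)
print(ctrl.move_l(p0+[0,0,-.001],vel=.02,contact_N=4), ctrl.current_tool_pos(),ctrl.current_contact_force())
ctrl.command_gripper(.6)
ctrl.sleep(.2)
ctrl.move_l(p0+[0,0,.24],vel=.15)
im,_,_=snap("wrist","pics/w12"); print(ctrl.current_t(),ctrl.current_contact_force())
q=np.array(ctrl.current_q());q[0]-=25;ctrl.movej(q)
snap("top","pics/t12");snap("side","pics/s12"); print(ctrl.current_t())
E
```

```text
False [ 0.53836638 -0.34823294  0.13166583] [ 0.53799837 -0.34794219  0.11597642]
True [ 0.53785112 -0.34788849  0.11601093] [-1.02475422  0.84610223  6.79074543]
31.1833 [-0.49600894  1.01155099  0.10352897]
32.3583
```

View pics/w12.png

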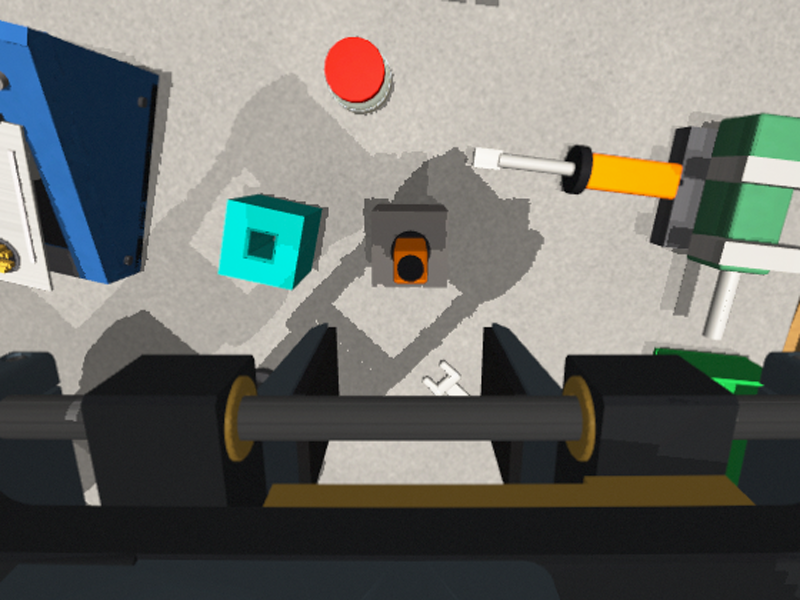

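View pics/t12.png

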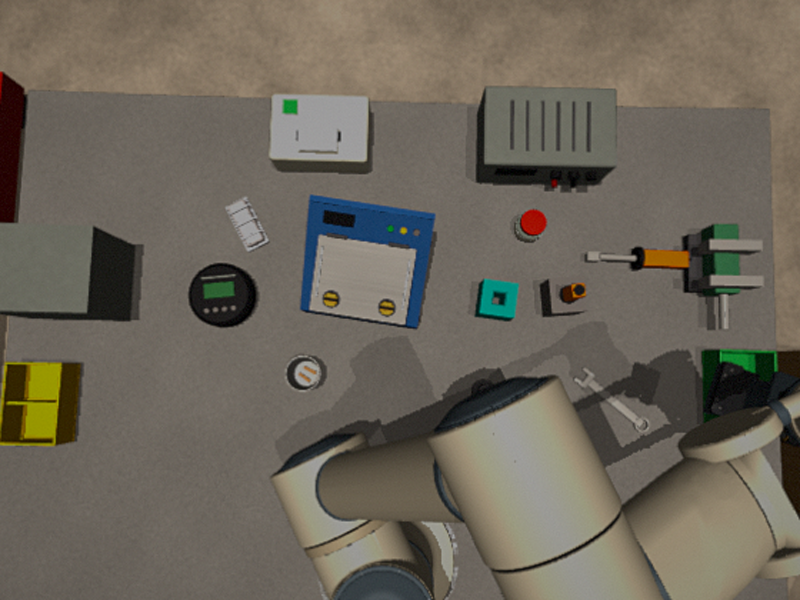

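View pics/s12.png

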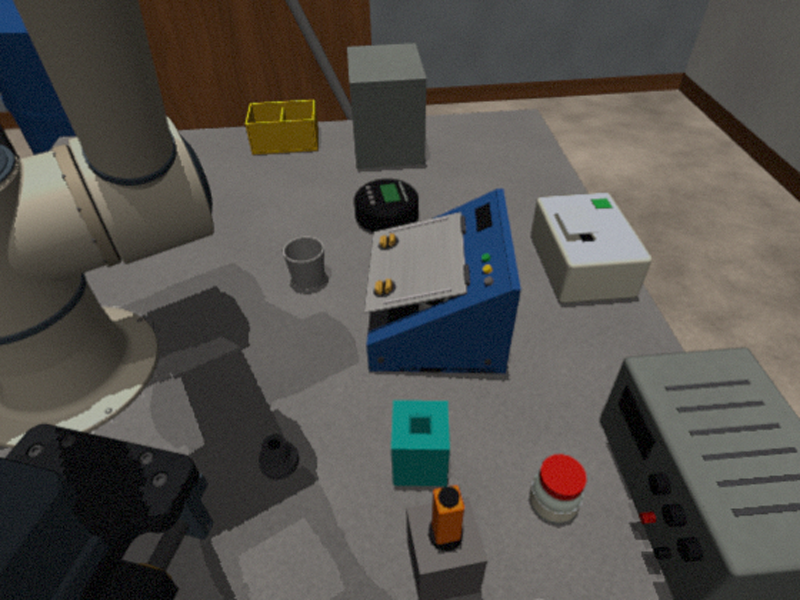

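```bash
python3 - <<'E'
from h import *
ctrl.sign_off(); print(ctrl.current_t())
E
```

```text
the job is handed in; nothing more can be done
the job is handed in; nothing more can be done
```

I turned both cams a full quarter turn, the lid sprang ajar, and the screwdriver is back in its grey block. I handed the job in at about 32 s of the 64 s allowed.

**Last checks:**
- **Cams and lid:** both slots lie level across the lid and the lid is visibly ajar. I judged this from the pictures; there was no joint reading to confirm it.
- **Screwdriver:** it stands upright in the block, seated at the same height I took it from, within 0.1 mm. It is released, and the arm was clear of everything.
- **Bystanders:** the tachograph, cup, roller cover and jar look unmoved in the first and last pictures. The coupling is partly hidden in the last top picture, but looks in place in the side one.
- **Forces:** readings at the cams stayed under about 20 N, and everything was gentle in the block.

**What went wrong:** the larger look-alike screwdriver was standing at the start. It fell over during my first move and now lies on the bench beside the vice. I probably brushed it with the gripper, though it may have toppled by itself, and I saw no force from it. It is not one of the five judged bystanders, but it is not where it was, and I did not stand it up again.

**Disagreement in the measurements:** my first camera estimate put the cams about 4 mm too low and 1.7 mm off sideways. I corrected this from the wrist camera and by touch before turning.

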